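# Hang the cleaned interface rings on the drying hook in nesting order

## Robot

A 6-joint arm with a two-finger parallel gripper is mounted at the origin on the work surface. World frame = base frame: x ahead of the robot, y to its left, z up, the work surface at z = 0. Lengths are in m, angles in degrees, forces in N, time in s.
With the tool pointing down it reaches from about 0.35 to 0.875 m from the base axis. Payload 4.2 kg.
Tool frame: the origin (TCP) lies midway between the tips of the shut fingers; the grasp point (between the pads) lies 19 mm behind it; z points along the fingers, y is the line along which they close (so a half turn about z gives the same grasp; the last joint's range is limited). The gripper opens to 87 mm and grips with 3 to 60 N. Pads are 19 mm wide; open, the fingers measure 117 mm over their backs; the gripper's body (75 mm by 190 mm) begins 51 mm behind the grasp point.
Start: joints at [-50.73, 22.042, 0.453, 0, -68.411, -14.817], TCP at [0.259, -0.569, 0.223] pointing down, gripper open.
Joint ranges: [-179.83, 179.83], [-69.29, 118.12], [-61.27, 80.66], [-181.25, 117.63], [-171.15, -9.14], [-177.46, 177.46]. Speed limits (degrees/s): [159.86, 159.86, 180, 180, 180, 180].

## Interface

Orientations are given as [roll, pitch, yaw] about the fixed x, y, z axes, in that order (R = Rz(yaw) Ry(pitch) Rx(roll)).
In Python, from workcell import env gives the robot as it stands. The module is installed in compiled form; this text tells all that it offers. Calls block until the motion is done:
- env.goto(position, orientation): joint-space move of the TCP to a pose.
- env.move_straight(position, rotation=None, rate=0.15, force_limit=None): straight line of the TCP; rotation=None keeps the orientation; rate is the mean speed in m/s. With force_limit (N) it stops when the force on the tool has changed by that much, and returns True; else False.
- env.set_joints(angles): joint-space move.
- env.gripper_to(opening, grasp_force=None): opening from 0.0 (shut) to 1.0 (fully open); grasp_force is the grip in N (None keeps the last); returns when the fingers have stopped.
- env.dwell(seconds).
- env.inverse_kinematics(position, orientation): joint angles nearest the present ones, or None.
- env.read_state(): the state.
- env.grab_frame(name): name is "scene" or "top"; returns a dict with "image" (384x512x3 uint8, blue, green, red), "fx", "fy", "cx", "cy" (pixels), "D" ([k1, k2, p1, p2, k3] as OpenCV has them; the pictures are not rectified), "position" and "orientation" of the camera in the world. Camera axes: x right, y up, looking along -z (the intrinsics and any distortion apply to the point x, -y, -z); pixel columns grow to the right and rows downward; lengths in m; the calibration is good to about 2 mm. A picture is of the moment at which its call begins. There is no depth.
A pose or a line that the arm cannot do raises env.Unreachable and nothing moves.
- env.close_job(): hands the job in; it is judged then, once.
Trained networks look in a picture, given as the dict that the camera call returned (one of the last four; its "shot" number tells which), for a name from the list of things; names that differ only in an ending like _2 or _b are one class to them, and where a whole thing is asked for, a point or a joint stands for the part that bears it (a point fixed in the world has none). Each returns a list of dicts, best first, with "score" (0 to 1); they miss things now and then, are a little off and sometimes report something else, mostly with a low value. They report only what shows in the picture. A call takes as long as a camera call.
- env.search_frame(picture, thing): "xyz" ([x, y, z] in m, in world coordinates, good to about 4 mm: the middle of the surface that is visible of it).
- env.trace(picture, thing): "mask" (384x512 bool, what is visible of it).
The state is a dict: "clock": time; "joint_positions": joint angles; "qvel": joint speeds; "joint_torque": joint torques, N m; "position": TCP position; "tool_rot": TCP orientation; "force": force on the tool from outside, world axes, zero at the start; "wrist_torque": the same for the moment, N m; "opening": opening from 0.0 (shut) to 1.0 (fully open); "finger_force": force on a finger pad.
Only numpy, scipy, OpenCV 4.12 (cv2) and the standard library are available. Lean on these libraries where they do the work, as an engineer would, in place of code of your own. Each camera call takes 0.05 s, during which the arm holds its last target. There are 200 camera calls.

## Task

Hang the three cleaned metal interface rings on the tilted drying hook, flat side or foot towards the stand, in nesting order: first the large seat ring, then the spacer ring nested in it, then the cone ring nested in the spacer. Before you let go of each ring, press it fully home against the sprung back plate with a firm, gentle push of about 10 newtons (never more than 25 newtons on the hook), and leave all the other things on the bench where they are.

Things in the scene. Friction and masses are not known exactly. Their poses are not given: they have to be found in the camera images.
- hook_arm: The drying hook: a straight round steel arm, 12 mm diameter, rising towards the robot from a heavy fixed stand (dark base 150 x 110 mm, post), tilted 40 degrees from vertical. Origin: on the arm's axis, 120 mm above the table; z axis along the arm to the free tip, y axis level. The rings slide down it onto the back plate.
- hook_tip (a point): Free end of the hook arm, 62 mm from the arm's origin. The last 10 mm taper to 4 mm diameter.
- back_plate (a joint): How far the hook's sprung back plate (grey disc, 50 mm diameter, square to the arm) is pressed in along the arm, in m: 0 free, at most 0.007. Spring 5 N per mm, so 10 N is 0.002. Its collar is clamped by hand: the free plate's face lies anywhere within 8 mm above or below the arm's origin, which is not reported: find it by feel.
- seat_ring: Seat ring, the largest: aluminium ring 64 mm across, 16 mm high, flat underneath, about 120 g. 15 mm bore through (18 mm at the underside); recess in its top 46 mm wide, 7 mm deep. Lies flat, recess up. Origin: centre of the underside; z towards the recess. Hangs with its underside on the back plate.
- seat_ring_nest (a point): Point on the seat ring's axis 10 mm above its underside: where the spacer ring's origin comes when fully nested.
- spacer_ring: Spacer ring, the middle one, aluminium, about 90 g: foot 44 mm across, 6 mm high (edge chamfered 1 mm), body 54 mm across from 6 to 22 mm height. 15 mm bore (18 at the underside); recess in its top 34 mm wide, 7 mm deep. Stands on its foot. Origin: centre of the underside; z towards the recess. The foot fits the seat ring's recess with 1 mm play all round; its body then lies flush on the seat ring.
- spacer_ring_nest (a point): Point on the spacer ring's axis 16 mm above its underside: where the cone ring's origin comes when fully nested.
- cone_ring: Cone ring, the smallest, aluminium, about 70 g: foot 32 mm across, 6 mm high, body 44 mm across from 6 to 22 mm height, blunt cone on top to 28 mm. 15 mm bore. Stands on its foot. Origin: centre of the underside; z towards the cone. The foot fits the spacer's recess with 1 mm play all round; its body then lies flush on the spacer. The rings' places are swapped at random.
- flat_washer: Bystander: flat white plastic washer, 48 mm across, 5 mm high. Origin: centre of its underside.
- sample_bottle: Bystander: white bottle with blue cap, 52 mm across, 105 mm high. Origin: centre of its underside.
- beaker: Bystander: glass beaker, 68 mm across, 85 mm high. Origin: centre of its underside.
- cone_wrench: Bystander: steel wrench, 150 mm long, lying flat. Origin: centre of its underside; it lies along its x axis.
- cream_jar: Bystander: amber jar with white lid, 56 mm across, 50 mm high. Origin: centre of its underside.
- wipes_carton: Bystander: green carton 120 x 210 x 75 mm. Origin: centre of its underside.
- tube_rack: Bystander: white rack of blue-capped tubes, 80 x 130 mm, 82 mm high. Origin: centre of its underside.

How it is judged (in metres and radians):
On the way, in this order (a step that is already met when the one before it is completed fails the run):
1. the seat ring is on the hook, recess outwards, and pressed home: the back plate is pressed in by more than 1 mm (5 N) (z of seat_ring in the frame of hook_arm between -0.018 and 0.012 m and x of seat_ring in the frame of hook_arm between -0.004 and 0.004 m and y of seat_ring in the frame of hook_arm between -0.004 and 0.004 m and angle between the z axis of seat_ring and the z axis of hook_arm, either way round below 0.12 rad and value of joint back_plate above 0.001 m), for 0.15 s.
2. the spacer ring is nested in the seat ring and pressed home (back plate in by more than 1 mm) (all of step 1 and distance between spacer_ring and seat_ring_nest below 0.003 m and angle between the z axis of spacer_ring and the z axis of seat_ring, either way round below 0.08 rad), for 0.15 s.
3. the cone ring is nested in the spacer ring and pressed home (back plate in by more than 1 mm) (all of step 2 and distance between cone_ring and spacer_ring_nest below 0.003 m and angle between the z axis of cone_ring and the z axis of spacer_ring, either way round below 0.08 rad), for 0.15 s.
At the end, for the whole second after the job is handed in: All three rings hang at rest on the hook: seat ring within 4 mm of the arm's axis, square to it (0.12 rad), its underside less than 12 mm above the arm's origin; spacer and cone rings within 3 mm of the nest points of the rings before them, square to them (0.08 rad) (z of seat_ring in the frame of hook_arm between -0.018 and 0.012 m and x of seat_ring in the frame of hook_arm between -0.004 and 0.004 m and y of seat_ring in the frame of hook_arm between -0.004 and 0.004 m and angle between the z axis of seat_ring and the z axis of hook_arm, either way round below 0.12 rad and distance between spacer_ring and seat_ring_nest below 0.003 m and angle between the z axis of spacer_ring and the z axis of seat_ring, either way round below 0.08 rad and distance between cone_ring and spacer_ring_nest below 0.003 m and angle between the z axis of cone_ring and the z axis of spacer_ring, either way round below 0.08 rad and linear speed of each of seat_ring, spacer_ring, cone_ring below 0.02 m/s); the robot touches nothing.
It fails at once if more than 25 N on the hook (contact force between hook_arm and anything else above 25 N).
It fails at once if a bystander moved by more than 30 mm (distance of any of flat_washer, sample_bottle, beaker, cone_wrench, cream_jar, wipes_carton, tube_rack from where it was at the start of the episode above 0.03 m).
It also fails if it takes over 72 s, if anything falls off the work surface, if the arm or the gripper's body presses on something with over 40 N, if the wrist force passes 120 N, or if a joint passes its speed limit or range.

## Working session

There is one attempt and no reset: what is moved stays moved. The work goes in short steps, each a Python script; the robot and the scene stay as the last script left them, time stands still between calls to the robot, and variables do not carry over. Pictures are saved under pics/ and viewed, at most 10 in all, crops included, and the job is handed in when it is done.

```bash
mkdir -p pics; python3 - <<'E'
from workcell import env
import cv2,numpy as np
print(env.read_state())
for n in ("scene","top"):
    f=env.grab_frame(n); cv2.imwrite(f"pics/{n}0.png",f["image"])
    print(n,{k:v for k,v in f.items() if k!="image"})
    for t in ["hook_arm","hook_tip","back_plate","seat_ring","spacer_ring","cone_ring","flat_washer","sample_bottle","beaker","cone_wrench","cream_jar","wipes_carton","tube_rack"]:
        print(t,[(np.round(d["xyz"],3).tolist(),round(d["score"],2)) for d in env.search_frame(f,t)[:3]])
a=cv2.imread("pics/scene0.png")
E
```

```text
{'clock': 0.0, 'joint_positions': array([-5.07293691e+01,  2.20909539e+01,  3.78811794e-01, -2.99389392e-02,
       -6.84113074e+01, -1.48177581e+01]), 'qvel': array([ 0.11154192,  0.00929076,  0.09000607, -0.05237197,  0.00216851,
       -0.05584871]), 'joint_torque': array([-2.93784533e-04, -3.90661597e+01,  1.87407696e+01,  4.21976253e+00,
        1.09613483e-02, -1.86966099e-04]), 'position': array([ 0.25849218, -0.56836593,  0.22144851]), 'tool_rot': array([ 1.79873540e+02, -4.68243536e-03, -1.55558168e+02]), 'force': array([-0.01276796,  0.49707301,  0.34961761]), 'wrist_torque': array([ 0.00441898, -0.06456411,  0.00868416]), 'finger_force': 0.0, 'opening': 1.0015014617096045}
scene {'fx': 396.46769175429387, 'fy': 396.46769175429387, 'cx': 260.972128740149, 'cy': 191.38698348866959, 'D': array([-0.07605921,  0.        ,  0.        ,  0.        ,  0.        ]), 'position': array([0.95152554, 0.49630874, 1.27562925]), 'orientation': array([ 31.00299482,  -0.77730303, 142.87304502]), 'shot': 1}
hook_arm [([0.626, -0.059, 0.124], 0.48)]
hook_tip [([0.456, -0.034, 0.023], 0.37)]
b
[... 811 characters left out ...]
,  -1.50486664, -88.3442201 ]), 'shot': 2}
hook_arm [([0.627, -0.055, 0.117], 0.77)]
hook_tip [([0.623, -0.058, 0.118], 0.63)]
back_plate [([0.626, -0.061, 0.122], 0.69), ([0.524, -0.283, 0.023], 0.56)]
seat_ring [([0.464, 0.327, 0.009], 0.82), ([0.701, -0.312, 0.044], 0.53)]
spacer_ring []
cone_ring [([0.524, -0.286, 0.022], 0.67)]
flat_washer [([0.37, 0.21, 0.001], 0.74)]
sample_bottle [([0.676, 0.254, 0.072], 0.74)]
beaker [([0.702, -0.31, 0.045], 0.64), ([0.624, -0.059, 0.124], 0.27)]
cone_wrench [([0.342, -0.206, 0.011], 0.82)]
cream_jar [([0.421, 0.455, 0.052], 0.68)]
wipes_carton [([0.481, -0.515, 0.075], 0.81), ([0.702, -0.312, 0.048], 0.36)]
tube_rack [([0.641, 0.423, 0.062], 0.55)]
```

```bash
python3 -c "
import cv2,numpy as np
cv2.imwrite('pics/both0.png',cv2.resize(np.vstack([cv2.imread('pics/scene0.png'),cv2.imread('pics/top0.png')]),(400,600)))"
```

```text
(no output)
```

View pics/scene0.png

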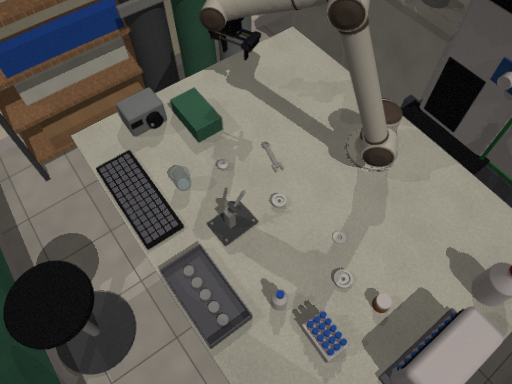

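View pics/top0.png

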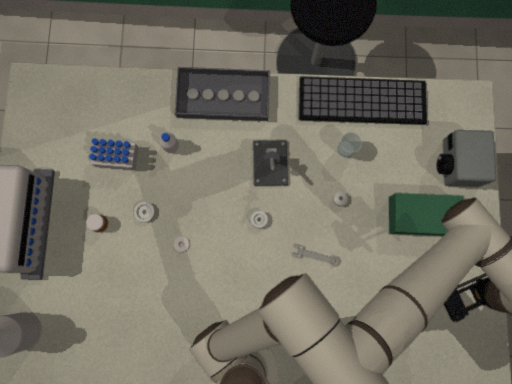

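Scene view shows the seat ring at (343,278), spacer ring at (279,200), cone ring at (222,164), washer at (339,237) and hook at about (233,213). Top view shows them at (144,212), (259,219), (341,199), (181,243) and (270,162). Next I'll zoom in on the hook and rings.

```bash
python3 - <<'E'
import cv2,numpy as np
s=cv2.imread('pics/scene0.png');t=cv2.imread('pics/top0.png')
def c(im,u,v,w,h,k): return cv2.resize(im[v:v+h,u:u+w],None,fx=k,fy=k,interpolation=cv2.INTER_CUBIC)
a=c(s,200,180,66,70,6);b=c(t,240,130,66,70,6)
cv2.imwrite('pics/hook.png',np.hstack([a,b]))
E
```

```text
(no output)
```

View pics/hook.png

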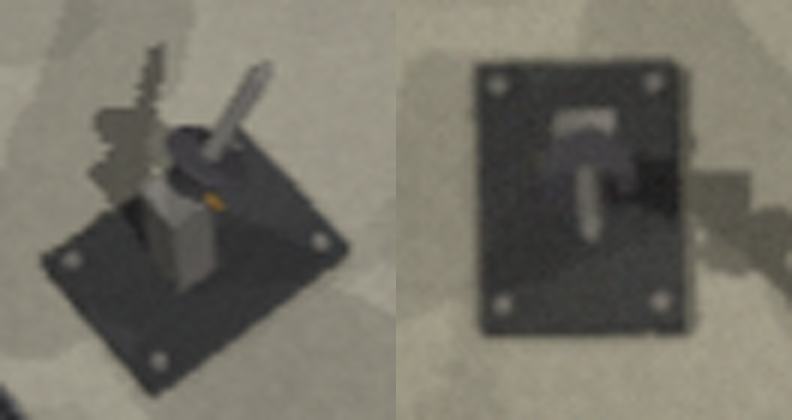

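The zoom shows the hook. In the scene view the tip is at (244,191) and the arm meets the plate at (235,206). In the top view those are (273,170) and (272,158). Now I'll fit the hook and rings.

```bash
cat > h.py <<'E'
import cv2,numpy as np
from scipy.spatial.transform import Rotation as R
from scipy.optimize import least_squares
from workcell import env
def proj(f,P):
    M=R.from_euler('xyz',f["orientation"],degrees=True).as_matrix()
    q=(np.atleast_2d(P)-f["position"])@M*[1,-1,-1]
    K=np.array([[f["fx"],0,f["cx"]],[0,f["fy"],f["cy"]],[0,0,1]])
    return cv2.projectPoints(q.reshape(-1,1,3),np.zeros(3),np.zeros(3),K,np.array(f["D"]))[0].reshape(-1,2)
def hdir(phi,tilt=np.radians(40)): return np.array([np.sin(tilt)*np.cos(phi),np.sin(tilt)*np.sin(phi),np.cos(tilt)])
def cyl(x,y,prof):
    a=np.linspace(0,2*np.pi,60,endpoint=False)
    return np.vstack([np.c_[x+r*np.cos(a),y+r*np.sin(a),0*a+z] for r,z in prof])
PROF=dict(seat_ring=[(.032,0),(.032,.016)],spacer_ring=[(.022,0),(.027,.006),(.027,.022)],cone_ring=[(.016,0),(.022,.006),(.022,.022)])
def centroid(p):
    m=cv2.moments(cv2.convexHull(p.astype(np.float32)));return np.array([m['m10'],m['m01']])/m['m00']
E
python3 - <<'E'
from h import *
F=[env.grab_frame("scene"),env.grab_frame("top")]
c=lambda x,y,ox,oy:((x+.5)/6-.5+ox,(y+.5)/6-.5+oy)
S=lambda x,y:c(x,y,200,180); T=lambda x,y:c(x-396,y,240,130)
tip=[S(266,66),T(594,240)]; pt=[S(213,153),T(586,170)]
base=[[S(42,260),S(155,397),S(350,250),S(238,125)],[T(476,62),T(682,62),T(690,333),T(482,335)]]
# order base corners (local bx,by): scene left=far-? determined by nearest assignment
def res(p,full=True):
    o=np.array([p[0],p[1],.12]);h=hdir(p[2]);r=[]
    B=np.array([[sx*.075,sy*.055] for sx in(1,-1) for sy in (1,-1)])
    cs,sn=np.cos(p[2]),np.sin(p[2]);W=np.c_[p[3]+B@[cs,-sn],p[4]+B@[sn,cs],np.full(4,p[5])]
    for f,t,q,b in zip(F,tip,pt,base):
        r+=list(proj(f,o+.062*h)[0]-t)
        A=proj(f,[o,o+.05*h]);d=(A[1]-A[0])/np.linalg.norm(A[1]-A[0]);e=np.array(q)-A[0];r.append(d[0]*e[1]-d[1]*e[0])
        w=proj(f,W)
        for x in np.array(b): r+=list(.5*(w[np.argmin(np.linalg.norm(w-x,axis=1))]-x))
    return np.array(r)
s=least_squares(res,[.63,-.057,np.pi,.64,-.057,.015]);print("hook",s.x[:2],np.degrees(s.x[2]),s.x[3:],"\n",np.round(s.fun,1))
for n in PROF:
    cs=[]
    for f in F:
        d=env.trace(f,n);m=None
        for k in d[:2]:
            v,u=np.nonzero(k["mask"]);print(n,f["shot"],round(k["score"],2),len(u),u.mean().round(1),v.mean().round(1))
        cs.append([(np.nonzero(k["mask"])[1].mean(),np.nonzero(k["mask"])[0].mean()) for k in d])
    g=dict(seat_ring=(.465,.329),spacer_ring=(.456,-.033),cone_ring=(.525,-.283))[n]
    use=[]
    for f,l in zip(F,cs):
        pc=centroid(proj(f,cyl(*g,PROF[n])))
        l=[q for q in l if np.hypot(*(pc-q))<8]
        if l: use.append((f,np.array(l[0])))
    s=least_squares(lambda p:np.concatenate([centroid(proj(f,cyl(*p,PROF[n])))-q for f,q in use]),g,diff_step=1e-3)
    print(n,s.x,len(use),s.fun)
E
```

```text
hook [ 0.61763379 -0.0628267 ] 182.75449757715901 [ 6.36811424e-01 -6.50124282e-02  5.62937515e-04] 
 [ 0.  -1.1  1.1 -0.5  0.2 -0.6 -0.3 -0.2 -0.3 -0.3 -0.1 -0.8 -0.2 -0.7
 -0.1  0.4 -0.4  0.2 -0.5  0.1 -0.2  0.2]
seat_ring 3 0.81 306 342.7 278.3
seat_ring 3 0.68 186 234.7 204.6
seat_ring 4 0.82 362 144.4 211.4
seat_ring [0.46421559 0.32763316] 2 [-0.76328601 -0.51762883 -0.85853437  0.17799891]
spacer_ring 3 0.71 190 278.5 201.3
spacer_ring 4 0.67 238 258.5 218.7
spacer_ring [ 0.45292385 -0.03015009] 2 [-0.42850012 -1.02809493 -0.83501495 -0.19533359]
cone_ring 3 0.72 288 342.5 278.6
cone_ring 3 0.49 76 223.0 164.5
cone_ring 4 0.57 112 338.9 198.3
cone_ring [ 0.5252348  -0.28495224] 2 [-0.43780293 -0.40649834 -0.42791925  0.13514037]
```

```bash
cat >> h.py <<'E'
O0=np.array([.6176,-.0628,.12]);PHI=np.radians(182.75)
H=hdir(PHI);X=hdir(PHI,np.radians(40)-np.pi/2)*1.0   # perpendicular in vertical plane
X=np.array([-np.cos(PHI)*np.cos(np.radians(40)),-np.sin(PHI)*np.cos(np.radians(40)),np.sin(np.radians(40))])
Y=np.cross(-H,X)
HR=R.from_matrix(np.c_[X,Y,-H]).as_euler('xyz',degrees=True)
def hp(s,dx=0,dy=0): return O0+H*s+X*dx+Y*dy   # TCP for hook coordinate s
def st(tag=""):
    s=env.read_state();f=s["force"];d=s["position"]-O0
    print(tag,"t%.1f"%s["clock"],"hook s,x,y mm",np.round(1e3*np.array([d@H,d@X,d@Y]),1),"F(h,x,y)",np.round([f@H,f@X,f@Y],1),"op %.3f ff %.1f"%(s["opening"],s["finger_force"]));return s
def fhxy(n=3):
    fs=[]
    for _ in range(n): fs.append(env.read_state()["force"]);env.dwell(.03)
    f=np.mean(fs,0);return np.array([f@H,f@X,f@Y])
def pick(x,y,zt,pre,force=35):
    az=np.degrees(np.arctan2(y,x))
    env.gripper_to(pre);env.goto([x,y,.12],[180,0,az-90]);env.move_straight([x,y,zt],rate=.2)
    env.gripper_to(0,5);st("g1");env.gripper_to(pre)
    env.move_straight([x,y,zt+.03],rate=.2);env.goto([x,y,zt+.03],[180,0,az]);env.move_straight([x,y,zt],rate=.2)
    env.gripper_to(0,force);st("g2")
    env.move_straight([x,y,.16],rate=.25);st("lift")
E
python3 - <<'E'
from h import *
print(HR,env.inverse_kinematics(hp(.1),HR),env.inverse_kinematics(hp(0),HR),
 env.inverse_kinematics([.464,.328,.006],[180,0,35.2]))
pick(.464,.328,.006,1.0)
f=env.grab_frame("scene");t=env.grab_frame("top");cv2.imwrite('pics/p1.png',np.hstack([f["image"],t["image"]])[::1,::1])
E
```

```text
[180.   -40.     2.75] None None [ 5.15897769e+01  3.06409162e+01 -2.17541694e+01  2.54444375e-14
 -3.76049144e+01  7.36102231e+01]
g1 t6.5 hook s,x,y mm [  -0.5 -175.6 -398.2] F(h,x,y) [ 2.7  2.1 -0.7] op 0.728 ff 5.0
g2 t9.8 hook s,x,y mm [  -0.4 -175.8 -398. ] F(h,x,y) [3.3 2.1 0.8] op 0.716 ff 35.0
lift t10.6 hook s,x,y mm [ 116.6  -79.5 -396.9] F(h,x,y) [-0.  -1.   0.1] op 0.715 ff 35.0
```

```bash
python3 - <<'E'
from h import *
B=R.from_euler('xyz',HR,degrees=True)
for s in (.1,.05,.0):
  for a in range(-180,180,20):
    q=env.inverse_kinematics(hp(s),(B*R.from_euler('z',a,degrees=True)).as_euler('xyz',degrees=True))
    if q is not None: print(s,a,np.round(q))
# tilts at a=0
for tilt in (0,10,20,30):
  for s in (.1,0):
    q=env.inverse_kinematics(hp(s),[180,-tilt,2.75]); print(tilt,s,None if q is None else np.round(q,1))
E
```

```text
0 0.1 [  9.9  16.7 -11.5   0.  -61.9  82.9]
0 0 [  9.1  26.6  -8.    0.  -55.4  83.6]
10 0.1 [ 10.7  11.9 -19.5   1.8 -48.8  81. ]
10 0 [  9.7  22.3 -16.7   1.8 -41.1  81.7]
20 0.1 [ 11.5   7.7 -28.3   5.3 -34.4  77.4]
20 0 [ 10.4  18.9 -26.3   6.1 -25.1  77.3]
30 0.1 [ 11.8   4.4 -39.6  15.8 -16.9  67. ]
30 0 None
```

```bash
cat > fk.py <<'E'
from h import *
import itertools
def fk(q,p,s4=1,s6=1):
    q=np.radians(q);d1,a2,a3,d4,e,d6,r0=p
    Rx=lambda a:R.from_euler('x',a).as_matrix();Ry=lambda a:R.from_euler('y',a).as_matrix();Rz=lambda a:R.from_euler('z',a).as_matrix()
    A=Rz(q[0]);F=A@Ry(q[1]-q[2])
    P=A@np.array([0,0,d1])+A@Ry(q[1])@np.array([0,0,a2])+F@np.array([d4,0,a3])
    W=F@Rx(s4*q[3])@Ry(-q[4]);P=P+W@np.array([d6,e,0])
    M=W@Rx(s6*q[5]+r0)@np.array([[0,0,1],[0,1,0],[-1,0,0.]])
    return P,M
E
cat > fit.py <<'E'
from fk import *
rng=np.random.default_rng(0);S=[]
while len(S)<40:
    pos=[rng.uniform(.4,.65),rng.uniform(-.3,.3),rng.uniform(.1,.35)];o=[180+rng.uniform(-30,30),rng.uniform(-20,20),rng.uniform(-60,60)]
    q=env.inverse_kinematics(pos,o)
    if q is not None: S.append((q,np.array(pos),R.from_euler('xyz',o,degrees=True).as_matrix()))
best=None
for s4,s6,r0,e in itertools.product((1,-1),(1,-1),(0,1.57,3.14,-1.57),(.15,-.15)):
    f=lambda p:np.concatenate([np.r_[fk(q,p,s4,s6)[0]-P,.1*(fk(q,p,s4,s6)[1]-M).ravel()] for q,P,M in S])
    s=least_squares(f,[.245,.54,0,.54,e,.3,r0],max_nfev=15)
    if best is None or s.cost<best[0]: best=(s.cost,s4,s6,s.x)
print(best)
_,s4,s6,p=best;np.save("fk.npy",np.r_[p,s4,s6])
lo=np.array([-179.83,-69.29,-61.27,-181.25,-171.15,-177.46]);hi=np.array([179.83,118.12,80.66,117.63,-9.14,177.46])
sols=[]
for roll in (0,):
  for k in range(150):
    M=R.from_euler('xyz',HR,degrees=True).as_matrix();T=hp(.03)
    g=lambda q:np.r_[fk(q,p,s4,s6)[0]-T,.3*(fk(q,p,s4,s6)[1][:,2]-M[:,2])]
    s=least_squares(g,np.r_[rng.uniform(lo[:5],hi[:5]),0],bounds=(lo,hi),max_nfev=60)
    if s.cost<1e-10 and not any(np.abs(s.x[:5]-t[:5]).max()<2 for t in sols): sols.append(s.x);print(np.round(s.x,1))
E
python3 fit.py
```

```text
(np.float64(1.2313532548200174e-30), -1, -1, array([ 1.60600000e-01,  5.64900000e-01, -4.07810487e-17,  4.21800000e-01,
       -1.59800000e-01,  3.06462000e-01,  4.71238898e+00]))
```

```bash
cat >> h.py <<'E'
A=20
TR=np.array([180,-(40-A),np.degrees(PHI)-180])
def regrip(x,y,zt,yaw,pre,force):
    env.goto([x,y,zt+.04],[180,A,yaw]);env.move_straight([x,y,zt],rate=.2);env.gripper_to(0,force);st("grip")
    env.move_straight([x,y,zt+.11],rate=.3)
E
python3 - <<'E'
from h import *
for p,o in [(hp(.1),TR),(hp(0),TR),([.464,.328,.006],[180,A,0]),([.464,.328,.006],[180,A,35]),([.453,-.03,.012],[180,A,180]),([.453,-.03,.012],[180,A,90]),([.453,-.03,.012],[180,A,-4]),([.525,-.285,.012],[180,A,-28]),([.525,-.285,.012],[180,A,-90])]:
    q=env.inverse_kinematics(p,o);print(o,None if q is None else np.round(q,0))
x,y=.464,.328
env.move_straight([x,y,.0065],rate=.25);env.gripper_to(1.0);env.move_straight([x,y,.05],rate=.25)
regrip(x,y,.006,0,1.0,40)
env.goto(hp(.062+.006+.015),TR);env.dwell(.15);st("pre")
f=env.grab_frame("scene");t=env.grab_frame("top")
c=lambda im,u,v:cv2.resize(im[v:v+75,u:u+66],None,fx=6,fy=6,interpolation=cv2.INTER_CUBIC)
cv2.imwrite('pics/p2.png',np.hstack([c(f["image"],205,160),c(t["image"],235,130)]))
E
```

```text
[180.   -20.     2.75] [ 12.   8. -28.   5. -34.  77.]
[180.   -20.     2.75] [ 10.  19. -26.   6. -25.  77.]
[180, 20, 0] [ 44.  38.  -3. -15. -64.  55.]
[180, 20, 35] [ 49.  40.  -4.  -5. -66.  79.]
[180, 20, 180] None
[180, 20, 90] [ 25.  24. -50.  37. -31. 120.]
[180, 20, -4] [ 13.  31. -21.  -7. -57.  78.]
[180, 20, -28] [-15.  41.   1.  -5. -69.  80.]
[180, 20, -90] [-23.  37.  -1. -21. -61.  35.]
grip t13.9 hook s,x,y mm [  -0.5 -176.3 -397.7] F(h,x,y) [2.  1.  0.1] op 0.711 ff 40.0
pre t16.1 hook s,x,y mm [82.4  0.1 -0.8] F(h,x,y) [-0.2 -0.6 -0.8] op 0.714 ff 40.0
```

View pics/p2.png

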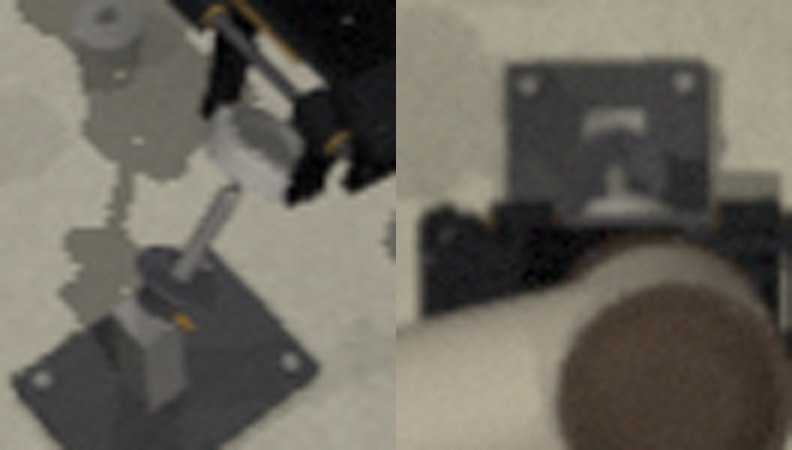

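The picture shows the seat ring just above the tip. In the left crop the ring's underside is at about (248,172) and the tip at (237,185). It looks aligned to within 2–3 mm, so I'll slide on by feel.

```bash
cat >> h.py <<'E'
def slide(zt,z0,z1,dx,dy,step=.006,lim=5,g=.00025):
    """ring underside from z0 to z1 along hook; follows lateral forces; stops on axial contact"""
    env.dwell(.15);b=fhxy(4);z=z0
    while z>z1+1e-6:
        z=max(z-step,z1)
        hit=env.move_straight(hp(z+zt,dx,dy),rate=.04,force_limit=lim)
        f=fhxy(2)-b
        print("z %.1f hit %d dF %s d %.2f %.2f"%(z*1e3,hit,np.round(f,1),dx*1e3,dy*1e3))
        if f[0]>3.5: break
        dx+=np.clip(g*f[1],-.001,.001);dy+=np.clip(g*f[2],-.001,.001)
    return z,dx,dy,b
E
python3 - <<'E'
from h import *
r=slide(.006,.077,.030,0,-.001);print(r);st()
E
```

```text
z 71.0 hit 0 dF [-0.8  0.5  0.3] d 0.00 -1.00
z 65.0 hit 0 dF [0.  0.1 0.6] d 0.12 -0.92
z 59.0 hit 0 dF [0.4 1.3 0.6] d 0.15 -0.77
z 53.0 hit 0 dF [ 0.1 -0.1  0.4] d 0.46 -0.63
z 47.0 hit 0 dF [-0.4  0.7  0.6] d 0.43 -0.54
z 41.0 hit 0 dF [0.  0.4 1. ] d 0.60 -0.38
z 35.0 hit 0 dF [0.2 0.1 0.2] d 0.71 -0.14
z 30.0 hit 0 dF [-0.2  0.2  0. ] d 0.73 -0.09
(0.03, np.float64(0.000769085323582077), np.float64(-8.553788657030089e-05), array([-0.52258318, -0.94479061, -0.26899687]))
 t19.4 hook s,x,y mm [35.9  0.6 -0.1] F(h,x,y) [-0.5  0.1  0.3] op 0.713 ff 40.0
```

```bash
cat >> h.py <<'E'
def press(zt,z,dx,dy,b,target=11,zmin=-.03):
    while z>zmin:
        z-=.0004;env.move_straight(hp(z+zt,dx,dy),rate=.02);f=fhxy(2)-b
        if f[0]>target or np.linalg.norm(f)>17: break
    env.dwell(.3);f=fhxy(3)-b;print("press z %.1f dF %s"%(z*1e3,np.round(f,1)));st();return z
E
python3 - <<'E'
from h import *
z,dx,dy,b=slide(.006,.030,-.012,.00077,-.0001,step=.005,lim=4.5)
print(z,dx,dy,b);st()
np.save("b.npy",[z,dx,dy,*b])
E
```

```text
z 25.0 hit 0 dF [ 0.3 -0.1 -0.9] d 0.77 -0.10
z 20.0 hit 0 dF [-0.1 -0.3 -0.5] d 0.74 -0.34
z 15.0 hit 0 dF [-0.  -0.2  0.2] d 0.66 -0.46
z 10.0 hit 0 dF [ 0.  -0.2  0.4] d 0.61 -0.42
z 5.0 hit 0 dF [-0.1 -0.4 -0.4] d 0.55 -0.33
z -0.0 hit 0 dF [-0.4  0.1  0.2] d 0.44 -0.42
z -5.0 hit 0 dF [-0.4 -0.6  0.1] d 0.46 -0.36
z -10.0 hit 1 dF [ 9.3  2.2 -1.5] d 0.32 -0.34
-0.010000000000000005 0.00031972017622340757 -0.0003435095687279941 [-0.63795508 -0.34141251  0.12444674]
 t22.4 hook s,x,y mm [-3.1  0.9 -0.3] F(h,x,y) [ 9.2  1.3 -1.1] op 0.714 ff 40.0
```

```bash
python3 - <<'E'
from h import *
z,dx,dy,*b=np.load("b.npy");b=np.array(b)
env.dwell(.2);f=fhxy(3)-b;print("hold",f.round(1))
s=env.read_state()["position"]
if f[0]<8: env.move_straight(s-H*.0005,rate=.02);env.dwell(.25);print(fhxy(3)-b)
env.gripper_to(1.0);st("open")
s=env.read_state()["position"];env.move_straight(s+H*.11,rate=.25);st("out")
f=env.grab_frame("scene")
for d in env.trace(f,"spacer_ring"): v,u=np.nonzero(d["mask"]);print(round(d["score"],2),u.mean(),v.mean())
c=lambda im,u,v:cv2.resize(im[v:v+80,u:u+100],None,fx=5,fy=5,interpolation=cv2.INTER_CUBIC)
cv2.imwrite('pics/p3.png',c(f["image"],200,160))
for o in ([180,A,60],[180,A,45],[180,A,75],[180,A,90]): print(o,env.inverse_kinematics([.453,-.03,.012],o))
E
```

```text
hold [ 8.2  0.9 -1.3]
open t23.4 hook s,x,y mm [-3.7 -1.  -0.2] F(h,x,y) [0.6 0.4 0.2] op 0.998 ff 0.0
out t24.0 hook s,x,y mm [106.1  -1.   -0.3] F(h,x,y) [-0.1 -0.4  0.5] op 0.996 ff 0.0
0.59 181.44266666666667 177.39466666666667
0.47 278.14367816091954 200.44252873563218
0.43 234.94761904761904 203.68571428571428
[180, 20, 60] [ 24.33161897  27.67092436 -36.89403521  16.94592902 -43.17444574
 111.46967057]
[180, 20, 45] [ 22.07576265  29.0706808  -31.75264632  10.29899302 -48.17194148
 104.76375664]
[180, 20, 75] [ 25.75566089  25.94991814 -42.85329405  25.30589261 -37.3084549
 116.86480293]
[180, 20, 90] [ 25.49011306  23.90287221 -49.6055029   37.12167831 -30.76739007
 120.06024745]
```

View pics/p3.png

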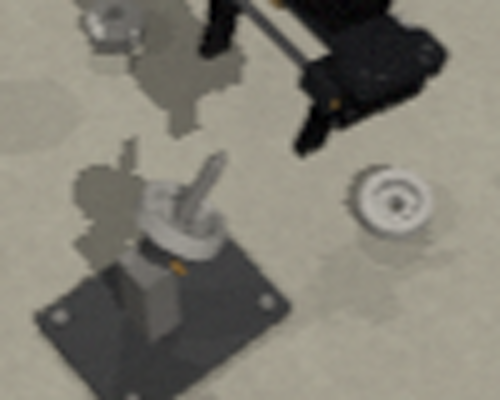

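The seat ring sits on the back plate, crop (185,225), and the spacer is untouched at crop (395,203). Next is the spacer.

```bash
cat >> h.py <<'E'
def fetch(x,y,zt,yaw,force=40,pre=1.0):
    env.goto([x,y,.10],[180,0,yaw-90]);env.move_straight([x,y,zt],rate=.25)
    env.gripper_to(.3,5);st("g1");env.gripper_to(pre);env.move_straight([x,y,zt+.035],rate=.25)
    regrip(x,y,zt,yaw,pre,force)
    p=env.read_state()["position"];env.move_straight([p[0],p[1],.23],rate=.3)
def probe(zt,z,dx,dy,thr=2.0):
    b=fhxy(4);out=[]
    for ax,sg in ((2,1),(2,-1),(1,-1)):
        d=0
        while d<.004:
            d+=.0004;o=[0,0];o[ax-1]=sg*d
            env.move_straight(hp(z+zt,dx+o[0],dy+o[1]),rate=.02);f=fhxy(2)-b
            if -sg*f[ax]>thr: break
        p=env.read_state()["position"]-O0;out.append(p@(X if ax==1 else Y))
        if (ax,sg)==(2,-1): dy=(out[0]+out[1])/2
        env.move_straight(hp(z+zt,dx,dy),rate=.03)
    print("probe y+ y- x-",np.round(1e3*np.array(out),2));st();return out,dy
E
python3 - <<'E'
from h import *
zt=.012
fetch(.453,-.030,zt,80)
env.goto(hp(.12),TR);env.move_straight(hp(.077+zt,.0005,-.0003),rate=.2);st("pre")
z,dx,dy,b=slide(zt,.077,.022,.0005,-.0003,step=.007,g=.0002)
print(z,dx,dy)
if z<.0221: print(probe(zt,z,dx,dy))
np.save("b.npy",[z,dx,dy,*b])
E
```

```text
g1 t25.9 hook s,x,y mm [  22.1 -193.8  -40.7] F(h,x,y) [3.4 1.8 0.2] op 0.613 ff 5.0
grip t29.1 hook s,x,y mm [  22.  -193.9  -40.7] F(h,x,y) [ 3.2  1.4 -1.5] op 0.601 ff 40.0
pre t31.3 hook s,x,y mm [88.  -1.  -0.8] F(h,x,y) [-0.9 -0.3  0.7] op 0.599 ff 40.0
z 70.0 hit 0 dF [-0.   0.3  0. ] d 0.50 -0.30
z 63.0 hit 0 dF [-0.1 -0.6  0.3] d 0.55 -0.30
z 56.0 hit 0 dF [-0.  -0.3 -0.2] d 0.43 -0.23
z 49.0 hit 0 dF [-0.7  0.2  0.6] d 0.38 -0.26
z 42.0 hit 0 dF [-0.2 -0.2  0.1] d 0.42 -0.15
z 35.0 hit 0 dF [0.3 0.3 0.1] d 0.37 -0.13
z 28.0 hit 0 dF [ 0.  -0.9  0.6] d 0.43 -0.11
z 22.0 hit 0 dF [-0.5  0.6 -0.5] d 0.25 0.01
0.022 0.00036783424202239945 -9.023901096598344e-05
probe y+ y- x- [ 1.09 -2.01 -0.61]
 t40.4 hook s,x,y mm [34.1 -0.5 -0.4] F(h,x,y) [-0.1  0.2 -0.5] op 0.596 ff 40.0
([np.float64(0.0010881695769817375), np.float64(-0.0020058671249280646), np.float64(-0.0006076904875424763)], np.float64(-0.00045884877397316354))
```

```bash
python3 - <<'E'
from h import *
zt=.012;b=np.load("b.npy")[3:]
dx,dy=.00037,-.00046
b=fhxy(3)
hit=env.move_straight(hp(.010+zt,dx,dy),rate=.04,force_limit=5);st("a")
if not hit:
    hit=env.move_straight(hp(-.001+zt,dx,dy),rate=.02,force_limit=5);s=st("b")
print(hit,fhxy(3)-b)
E
```

```text
a t40.9 hook s,x,y mm [21.6 -0.3 -0.4] F(h,x,y) [ 0.2 -0.1  0.4] op 0.601 ff 40.0
b t41.4 hook s,x,y mm [13.3  0.4 -0.5] F(h,x,y) [ 4.4  2.  -0.9] op 0.597 ff 40.0
True [ 4.17674435  1.859102   -0.3187786 ]
```

```bash
python3 - <<'E'
from h import *
b=np.array([-.2,0,0])
p=env.read_state()["position"]
for k in range(8):
    p=p-H*.0006;env.move_straight(p,rate=.02);f=fhxy(1)-b
    if f[0]>9: break
env.dwell(.2);st("pressed %d"%k)
if fhxy(2)[0]<7: raise SystemExit
env.gripper_to(1.0);st("open")
p=env.read_state()["position"];env.move_straight(p+H*.10,rate=.25);st("out")
f=env.grab_frame("scene");cv2.imwrite('pics/p4.png',cv2.resize(f["image"][160:240,200:300],None,fx=5,fy=5,interpolation=cv2.INTER_CUBIC))
E
```

```text
pressed 2 t42.5 hook s,x,y mm [12.5  0.4 -0.5] F(h,x,y) [ 9.4  1.  -1.6] op 0.599 ff 40.0
open t43.5 hook s,x,y mm [11.6  0.4 -0.5] F(h,x,y) [ 0.2 -0.4  0.7] op 1.003 ff 0.0
out t44.0 hook s,x,y mm [111.6   0.5  -0.6] F(h,x,y) [-0.6 -0.4  0.6] op 0.996 ff 0.0
```

View pics/p4.png

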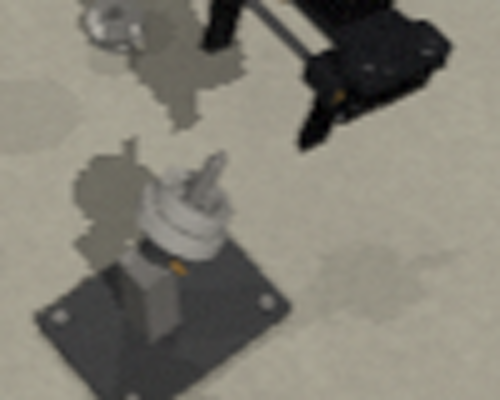

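The spacer sits flush on the seat ring, crop (190,210). Next is the cone ring.

```bash
python3 - <<'E'
from h import *
zt=.012;dx,dy=.0004,-.00046
env.goto([.50,-.2,.2],[180,0,-70])
fetch(.5252,-.285,zt,-28)
env.goto(hp(.12),TR);env.move_straight(hp(.075+zt,dx,dy),rate=.2);env.dwell(.1);b=fhxy(3);st("pre")
for z in (.058,.045,.032):
    hit=env.move_straight(hp(z+zt,dx,dy),rate=.06,force_limit=5);f=fhxy(2)-b;print(z,hit,f.round(1))
    if hit: break
    dx+=np.clip(.0002*f[1],-.0005,.0005)
st();print(dx)
E
```

```text
g1 t47.0 hook s,x,y mm [ -16.6 -148.2  217.6] F(h,x,y) [ 0.3  0.7 -0.5] op 0.496 ff 5.0
grip t50.9 hook s,x,y mm [ -16.5 -148.2  217.5] F(h,x,y) [-0.2  0.3  0.5] op 0.483 ff 40.0
pre t53.3 hook s,x,y mm [87.2  0.9  0. ] F(h,x,y) [ 0.  -0.  -0.4] op 0.481 ff 40.0
0.058 False [-0.4 -0.4 -0.3]
0.045 False [-0.5  0.5  0.3]
0.032 False [-0.8 -0.9  0.2]
 t54.7 hook s,x,y mm [43.8  0.3 -0.4] F(h,x,y) [ 0.3  0.4 -0.1] op 0.482 ff 40.0
0.0002443351777092228
```

```bash
python3 - <<'E'
from h import *
zt=.012;dx,dy=-.0003,-.00046
env.move_straight(hp(.027+zt,dx,dy),rate=.04,force_limit=5);st("a");b=fhxy(3)
hit=env.move_straight(hp(.0145+zt,dx,dy),rate=.02,force_limit=5);st("b");print(hit,fhxy(3)-b)
E
```

```text
a t55.0 hook s,x,y mm [38.8 -0.5 -0.4] F(h,x,y) [-0.8 -0.6 -1.2] op 0.484 ff 40.0
b t55.6 hook s,x,y mm [28.9 -0.3 -0.5] F(h,x,y) [ 3.4  2.  -0.2] op 0.485 ff 40.0
True [ 3.60271741  2.41028552 -0.02331067]
```

```bash
python3 - <<'E'
from h import *
p=env.read_state()["position"]
for k in range(8):
    p=p-H*.0006;env.move_straight(p,rate=.02);f=fhxy(1)
    if f[0]>9: break
env.dwell(.25);st("pressed %d"%k)
if fhxy(2)[0]<7: raise SystemExit
env.gripper_to(1.0);st("open")
p=env.read_state()["position"];env.move_straight(p+H*.10,rate=.25);st("out")
f=env.grab_frame("scene");cv2.imwrite('pics/p5.png',cv2.resize(f["image"][160:240,200:300],None,fx=6,fy=6,interpolation=cv2.INTER_CUBIC))
E
```

```text
pressed 2 t56.8 hook s,x,y mm [28.2 -0.4 -0.5] F(h,x,y) [10.5  0.6 -1.2] op 0.486 ff 40.0
open t57.9 hook s,x,y mm [27.3 -0.3 -0.5] F(h,x,y) [ 0.2 -1.   0.6] op 0.998 ff 0.0
out t58.4 hook s,x,y mm [127.3  -0.3  -0.6] F(h,x,y) [ 0.7 -0.7 -1. ] op 1.000 ff 0.0
```

View pics/p5.png

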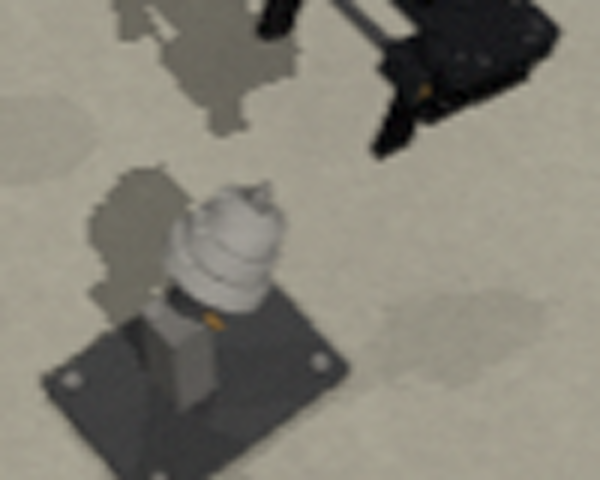

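All three rings sit nested and flush on the hook, crop (230,250), and the gripper is clear.

```bash
python3 -c "
from workcell import env
print(env.close_job())"
```

```text
the job is handed in; nothing more can be done
None
```

I hung the seat, spacer and cone rings on the hook in nesting order, pressed them home with roughly 8, 9 and 10 N, and handed the job in at about 58 s; the hand-in returned no verdict, but the last picture showed all three nested and the gripper clear.

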